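# Open the sample case on the packing bench

## Robot

A 6-joint arm with a two-finger parallel gripper is mounted at the origin on the work surface. World frame = base frame: x ahead of the robot, y to its left, z up, the work surface at z = 0. Lengths are in mm, angles in rad, forces in N, time in s.
With the tool pointing down it reaches from about 275 to 750 mm from the base axis. Payload 10.2 kg.
Tool frame: the origin (TCP) lies midway between the tips of the shut fingers; the grasp point (between the pads) lies 19 mm behind it; x points along the fingers, y is the direction in which the jaws open and shut, and the axes are right-handed (so a half turn about x gives the same grasp; the last joint's range is limited). The gripper opens to 85 mm and grips with 20 to 120 N. Pads are 22 mm wide; open, the fingers measure 114 mm over their backs; the gripper's body (76 mm by 85 mm) begins 54 mm behind the grasp point. The pads swing forward as they close: fully open they stand 13 mm farther back than shut.
Start: joints at [-1.436, 0.313, 1.498, -0, 1.331, -0.223], TCP at [183.85, -491.762, 231.294] pointing down, gripper open.
Joint ranges: [-2.94, 2.94], [-0.97, 2.17], [0.19, 2.56], [-1.23, 4.37], [0.02, 3.11], [-2.88, 2.88]. Speed limits (rad/s): [2.39, 2.39, 3.01, 3.14, 3.14, 3.14].

## Interface

Orientations are given as a unit quaternion [w, x, y, z].
In Python, from rig import ctrl gives the robot as it stands.
- The arm moves only by the tool arm_command, never from a script. Its argument "plan" is a list of rows, each a list of 5 numbers: the shift along the tool's x, y, z in m, then the turn about the tool's x in rad, then the opening, from 0 (shut) to 1 (fully open). A call has 1 to 12 rows; each row shifts and turns the commanded pose from where the row before left it, along the tool's axes as they then stand; what a row does not reach is not made up. A row lasts 1/8 s, in which the tool goes at most 62.5 mm and 10.7 degrees, less where a joint would pass 70% of its speed; a pose out of reach is approached as far as the arm can. A call with a gripper value outside its range is refused whole. The fingers move at their own pace and stop on an object; "squeeze" is the grip in N (left out, the last holds). Time passes only in rows, so rows that do not move let the fingers close. It gives the time, the measured TCP pose, the force and the opening at its end, in the units of the state.
- ctrl.sense(): the state, without advancing time (a new reading comes with each control period).
- ctrl.capture(name): name is "scene" or "top" or "wrist"; returns a dict with "color" (384x512x3 uint8, red, green, blue), "fx", "fy", "cx", "cy" (pixels), "xyz" and "orientation" of the camera in the world; the wrist camera has in their place "hand_eye" (4x4, takes a point from camera to tool coordinates, whose origin is the TCP and whose axes are the tool frame's). Camera axes: x right, y up, looking along -z (the intrinsics and any distortion apply to the point x, -y, -z); pixel columns grow to the right and rows downward; lengths in mm; the calibration is good to about 2 mm. A picture is of the moment at which its call begins: read the wrist's pose just before it. There is no depth.
- ctrl.finish_job(): hands the job in, once; it reports no verdict.
Trained networks look in the newest picture that a camera, given by its name, has taken for a name from the list of things; names that differ only in an ending like _2 or _b are one class to them, and where a whole thing is asked for, a point or a joint stands for the part that bears it (a point fixed in the world has none). Each returns a list of dicts, best first, with "score" (0 to 1); they miss things now and then, are a little off and sometimes report something else, mostly with a low value. They report only what shows in the picture. A call takes as long as a camera call.
- ctrl.spot_in(camera, query): "uv" ([column, row] in pixels, amid what is visible of it).
- ctrl.regions_of(camera, query): "mask" (384x512 bool, what is visible of it) and "uv" ([column, row] in pixels, amid what is visible of it).
- ctrl.place_of(camera, query): "uv" ([column, row] in pixels: a listed point, or the origin of a listed thing).
The state is a dict: "time_s": time; "joints": joint angles; "dq": joint speeds; "tau": joint torques, N m; "eef_pos": TCP position; "ee_rot": TCP orientation; "force": force on the tool from outside, world axes, zero at the start; "wrist_torque": the same for the moment, N m; "grip_width": opening from 0.0 (shut) to 1.0 (fully open).
Only numpy, scipy, OpenCV 4.12 (cv2) and the standard library are available. Lean on these libraries where they do the work, as an engineer would, in place of code of your own. Each camera call takes 0.05 s, during which the arm holds its last target.

## Task

Take the larger of the two closed wooden sample cases apart in the reverse order of its packing, so that the packets at its bottom can be counted. First lift off its deep lid by the knob and set it down, the right way up, in the middle of the cork mat; then lift the inner tray out by its handle bar and set it down flat in the middle of the empty part of the low wooden packing tray, beside the packs already standing there. Lower both parts to their places rather than letting them drop.

Things in the scene. Friction and masses are not known exactly. Their poses are not given: they have to be found in the camera images.
- lid_knob (a point): Point on the axis of the lid's upright round knob (28 mm thick, 45 tall), 28 mm above the lid's flat top, 100 above its lower rim; z up. The lid, a box open below, 150 (x) x 110 (y) x 72 mm, 0.2-0.4 kg, stands loose on the loose plywood base (same outline, 45 mm high, 1.1 kg). It hides the inner tray, reaching 66 mm down round it: raise it straight up 75 mm before going sideways.
- insert_bar (a point): Middle of the upright handle board (12 mm thick in y, 70 long in x) of the light-wood inner tray in the case, under the lid: 17 mm below the board's top edge, 58 above the tray's underside; z up. Tray 118 (x) x 78 (y) mm, walls 30 high, full of packets that stay in it, 0.2-0.4 kg. It stands loose, 15 mm deep in the case base with 8 mm play all round: raise it straight up 30 mm.
- mat_center (a point): Centre of the top face of the cork mat, a fixed flat rectangle 200 (x) x 160 (y) mm, 4 mm thick, lying empty on the table; z up.
- ptray_free (a point): Middle of the empty part of the low dark-rimmed wooden packing tray, on its floor 6 mm above the table; z up. The tray is fixed, 240 (x) x 180 (y) mm, rim 18 mm high and 6 thick; this point lies 28 mm from its centre towards -x. Two packs 50 mm tall stand at its +x end, their near faces about 100 mm from this point.

How it is judged (in metres and radians):
On the way:
1. the lid is set down on the cork mat and let go while the inner tray is still in its case (horizontal distance between lid_knob and mat_center below 0.04 m and z of lid_knob in the frame of mat_center between 0.094 and 0.106 m and angle between lid_knob's own z axis and vertical below 0.08 rad and contact force between the fingers and lid below 0.1 N and distance of insert_bar from where it was at the start of the episode below 0.025 m), for 0.2 s.
At the end, for the whole second after the job is handed in: The lid stands flat and upright on the mat, its knob within 40 mm of the mat's centre; the inner tray stands flat on the packing tray's floor, its bar's middle within 35 mm of the middle of the empty part (tilts under 0.08 rad); both let go and at rest (horizontal distance between lid_knob and mat_center below 0.04 m and z of lid_knob in the frame of mat_center between 0.094 and 0.106 m and angle between each of lid_knob, insert_bar's own z axis and vertical below 0.08 rad and horizontal distance between insert_bar and ptray_free below 0.035 m and z of insert_bar in the frame of ptray_free between 0.052 and 0.064 m and contact force between the fingers and lid below 0.1 N and linear speed of each of lid, insert below 0.02 m/s and contact force between the fingers and insert below 0.1 N); the robot touches nothing.
It fails at once if the lid is dropped from more than 40 mm above the mat (horizontal distance between lid_knob and mat_center below 0.12 m and z of lid_knob in the frame of mat_center above 0.14 m and contact force between anything else and lid below 0.01 N).
It fails at once if the inner tray is dropped from more than 40 mm above the packing tray's floor (horizontal distance between insert_bar and ptray_free below 0.12 m and z of insert_bar in the frame of ptray_free above 0.098 m and contact force between anything else and insert below 0.01 N).
It also fails if it takes over 64 s, if anything falls off the work surface, if the arm or the gripper's body presses on something with over 40 N, if the wrist force passes 120 N, or if a joint passes its speed limit or range.

## Working session

There is one attempt and no reset: what is moved stays moved. The work goes in short steps, Python scripts to look and compute and a tool call to move; the robot and the scene stay as the last step left them, time stands still between calls to the robot, and variables do not carry over. Pictures are saved under pics/ and viewed, and the job is handed in when it is done.

Besides the shell and the picture viewer there is one more tool, called after ">>>" in YAML: its name, and indented under it one key for each argument. arm_command: Moves the arm, as the interface text tells. Its arguments: {"type":"object","properties":{"plan":{"type":"array"},"squeeze":{"type":"number"}},"required":["plan"]}

```bash
mkdir -p pics
cat > h.py <<'E'
import numpy as np, cv2
from rig import ctrl
from scipy.spatial.transform import Rotation as R
def q2R(q): return R.from_quat([q[1],q[2],q[3],q[0]]).as_matrix()
def ray(c,uv,state=None):
    d=np.array([(uv[0]-c['cx'])/c['fx'],-(uv[1]-c['cy'])/c['fy'],-1.0])
    if 'hand_eye' in c:
        T=np.array(c['hand_eye']); Rw=q2R(state['ee_rot'])
        o=Rw@T[:3,3]+np.array(state['eef_pos']); d=Rw@T[:3,:3]@d
    else:
        o=np.array(c['xyz']); d=q2R(c['orientation'])@d
    return o,d/np.linalg.norm(d)
def atz(c,uv,z,state=None):
    o,d=ray(c,uv,state); return o+d*(z-o[2])/d[2]
def tri(rs):
    A=np.zeros((3,3));b=np.zeros(3)
    for o,d in rs:
        P=np.eye(3)-np.outer(d,d);A+=P;b+=P@o
    p=np.linalg.solve(A,b); return p,[float(np.linalg.norm((np.eye(3)-np.outer(d,d))@(p-o))) for o,d in rs]
def save(c,n): cv2.imwrite('pics/'+n+'.png',c['color'][:,:,::-1])
E
python3 - <<'E'
from h import *
np.set_printoptions(precision=1,suppress=True)
s=ctrl.sense();print(s)
C={}
for n in ['scene','top','wrist']:
    c=ctrl.capture(n);C[n]=c;save(c,n+'0')
    print(n,{k:v for k,v in c.items() if k!='color'})
    for q in ['lid_knob','insert_bar','mat_center','ptray_free']:
        for r in ctrl.place_of(n,q)[:3]:
            print(q,np.round(r['uv'],1),round(r['score'],2))
E
```

```text
{'time_s': 0.0, 'joints': array([-1.4,  0.3,  1.5, -0. ,  1.3, -0.2]), 'dq': array([ 0.,  0., -0.,  0.,  0., -0.]), 'tau': array([ -0. , -41.2, -26. ,  -0. ,   0. ,  -0. ]), 'eef_pos': array([ 183.8, -491.5,  230.7]), 'ee_rot': array([ 0.1,  0.7,  0.1, -0.7]), 'force': array([-0.8,  0.2,  0.3]), 'wrist_torque': array([0., 0., 0.]), 'grip_width': 0.996616764191939}
scene {'fx': 458.6832642278322, 'fy': 458.6832642278322, 'cx': 254.59212381908478, 'cy': 189.20241511760744, 'xyz': array([1043.4,  604.7,  949.1]), 'orientation': array([0.3, 0.1, 0.4, 0.9])}
lid_knob [187.2 120.5] 0.78
mat_center [374.6 282.6] 0.59
ptray_free [243.3 224.2] 0.85
top {'fx': 354.7236470213257, 'fy': 354.7236470213257, 'cx': 251.9728341993996, 'cy': 188.54526299155813, 'xyz': array([454.5,  -5.3, 913.4]), 'orientation': array([-0.7, -0. ,  0. ,  0.7])}
lid_knob [392.8 183.2] 0.65
mat_center [123.2 214.4] 0.64
ptray_free [250.7 166.9] 0.59
wrist {'fx': 296.7396029148383, 'fy': 296.7396029148383, 'cx': 254.3263402682983, 'cy': 192.4285883901489, 'hand_eye': array([[  -0. ,    0.3,   -1. , -143.3],
       [   1. ,    0. ,   -0. ,    0.3],
       [  -0. ,   -1. ,   -0.3,  -76.2],
       [   0. ,    0. ,    0. ,    1. ]])}
```

View pics/scene0.png

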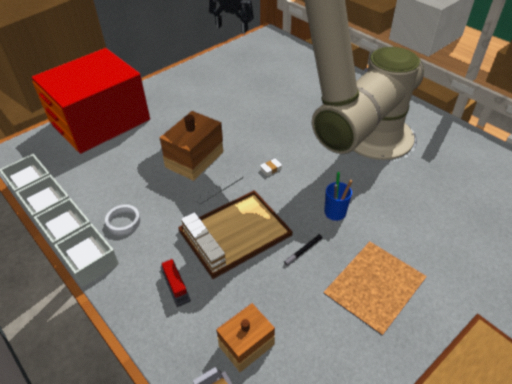

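View pics/top0.png

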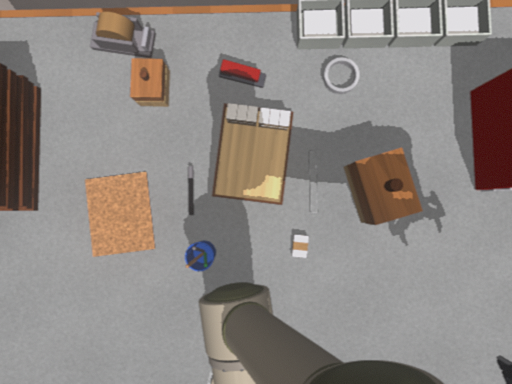

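View pics/wrist0.png

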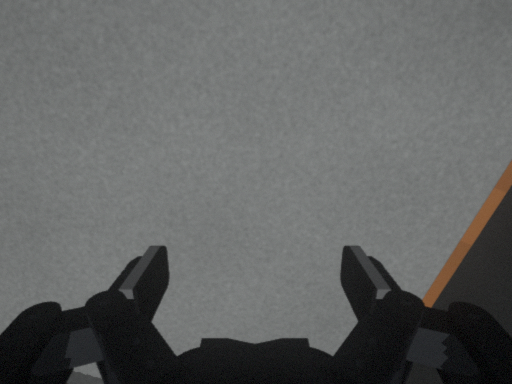

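Run:
```python
from h import *
np.set_printoptions(precision=4,suppress=True)
s=ctrl.sense()
print(s['ee_rot']);print(q2R(s['ee_rot']))
C={n:ctrl.capture(n) for n in ['scene','top']}
for n in C: print(C[n]['orientation'])
for q,a,b in [('lid_knob',(187.2,120.5),(392.8,183.2)),('mat',(374.6,282.6),(123.2,214.4)),('pt',(243.3,224.2),(250.7,166.9))]:
    print(q,tri([ray(C['scene'],a),ray(C['top'],b)]))
for q in ['lid_knob','mat_center','ptray_free']:
  for n in C:
    for r in ctrl.regions_of(n,q)[:3]:
        m=r['mask'].astype(np.uint8);ys,xs=np.nonzero(m)
        print(q,n,r['score'],r['uv'],m.sum(),cv2.minAreaRect(np.c_[xs,ys].astype(np.float32)))
```

```text
[-0.1258 -0.6958 -0.1258  0.6958]
[[-0.      0.3502 -0.9367]
 [-0.     -0.9367 -0.3502]
 [-1.      0.      0.    ]]
[0.3327 0.1253 0.3517 0.866 ]
[-0.7001 -0.0212  0.0176  0.7135]
lid_knob (array([ 503.7764, -306.9568,  149.3397]), [2.195434566849229, 2.195434566849086])
mat (array([442.8635, 335.1183,  -5.2662]), [2.0746444777467743, 2.0746444777468187])
pt (array([561.9093,  -1.0693,  10.8688]), [3.2035336788710804, 3.203533678871027])
lid_knob scene 0.9 [190.2, 138.4] 2432 ((191.50003051757812, 139.00001525878906), (45.961936950683594, 62.93250274658203), 45.0)
lid_knob top 0.89 [383.5, 185.3] 3865 ((383.9948425292969, 187.4838104248047), (68.78404998779297, 58.515750885009766), 72.18110656738281)
mat_center scene 0.88 [373.4, 288.1] 5013 ((374.45428466796875, 284.4647521972656), (73.16194152832031, 75.85147094726562), 37.6262321472168)
mat_center top 0.96 [116.9, 217.3] 4839 ((118.95726013183594, 213.70501708984375), (78.20291900634766, 62.9232177734375), 83.34557342529297)
ptray_free scene 0.95 [239.7, 229.5] 4337 ((235.2431182861328, 231.52291870117188), (62.107078552246094, 99.62869262695312), 61.69924545288086)
ptray_free top 0.69 [251.4, 160.8] 5387 ((251.82847595214844, 154.03981018066406), (71.02558898925781, 92.89581298828125), 6.911227226257324)
```

Run:
```python
from h import *
t=cv2.imread('pics/top0.png'); s=cv2.imread('pics/scene0.png')
a=cv2.resize(t[140:235,335:435],None,fx=4,fy=4,interpolation=cv2.INTER_CUBIC)
b=cv2.resize(s[105:185,150:235],None,fx=4.7,fy=4.7,interpolation=cv2.INTER_CUBIC)[:380]
b=cv2.copyMakeBorder(b,0,380-b.shape[0],0,0,cv2.BORDER_CONSTANT)
cv2.imwrite('pics/z1.png',np.hstack([a,b]))
```

```text
(no output)
```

View pics/z1.png

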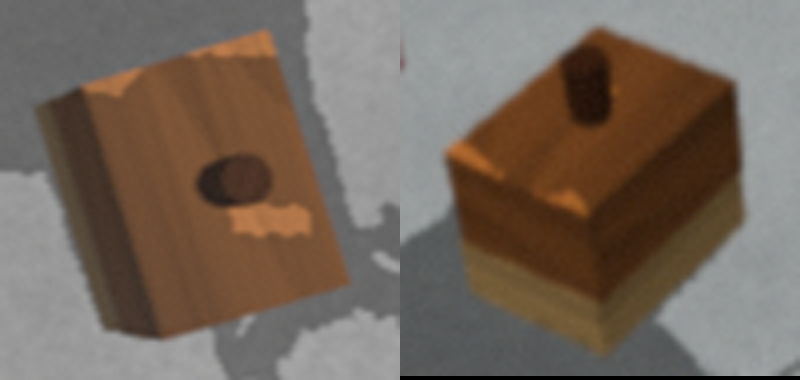

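Run:
```python
from h import *
np.set_printoptions(precision=1,suppress=True)
c=ctrl.capture('top')
P=np.array([atz(c,(335+u/4-.4,140+v/4-.4),117) for u,v in [(80,88),(268,30),(350,285),(160,338)]])
print(P,P.mean(0))
for i in range(4):
    d=P[(i+1)%4]-P[i];print(np.linalg.norm(d),np.degrees(np.arctan2(d[1],d[0])))
sc=ctrl.capture('scene')
S=np.array([atz(sc,(150+u/4.7-.4,105+v/4.7-.4),117) for u,v in [(48,150),(198,27),(335,80),(188,215)]])
print(S,S.mean(0))
for i in range(4):
    d=S[(i+1)%4]-S[i];print(np.linalg.norm(d),np.degrees(np.arctan2(d[1],d[0])))
print('mat',atz(c,(118.96,213.7),4),atz(sc,(374.6,282.6),4),atz(c,(123.2,214.4),4))
print('pt',atz(c,(250.7,166.9),6),atz(sc,(243.3,224.2),6))
for n,cc,q in [('mat',c,'mat_center'),('mat',sc,'mat_center'),('pt',c,'ptray_free'),('pt',sc,'ptray_free')]:
    nm='top' if cc is c else 'scene'
    m=ctrl.regions_of(nm,q)[0]['mask'].astype(np.uint8)
    k=max(cv2.findContours(m,0,cv2.CHAIN_APPROX_NONE)[0],key=cv2.contourArea)[:,0]
    z=4 if n=='mat' else 18
    W=np.array([atz(cc,p,z)[:2] for p in k],np.float32)
    print(n,nm,cv2.minAreaRect(W))
```

```text
[[ 554.7 -234.   117. ]
 [ 585.5 -341.   117. ]
 [ 441.1 -380.7  117. ]
 [ 413.6 -273.7  117. ]] [ 498.7 -307.4  117. ]
111.39883437662564 -73.9288454679238
149.7576894495423 -164.63021609525373
110.51184415728113 104.41783093367148
146.56075297891067 15.719241959816202
[[ 583.8 -339.2  117. ]
 [ 443.7 -377.4  117. ]
 [ 413.5 -274.2  117. ]
 [ 556.4 -233.2  117. ]] [ 499.3 -306.   117. ]
145.21930530022743 -164.73667044458688
107.52196318410374 106.31732721437776
148.7668982159123 16.006624793709122
109.44474132103583 -75.55193443869088
mat [446.4 341.    4. ] [446.9 339.    4. ] [444.4 330.1   4. ]
pt [560.1   1.2   6. ] [561.6  -6.6   6. ]
mat top ((446.204833984375, 340.8050537109375), (202.45135498046875, 164.9949493408203), 6.374975681304932)
mat scene ((448.67523193359375, 342.2629089355469), (203.33456420898438, 162.7969970703125), 6.621160507202148)
pt top ((592.772705078125, -2.6012191772460938), (184.40318298339844, 242.92881774902344), 81.93704986572266)
pt scene ((597.9430541992188, 2.6747817993164062), (193.63980102539062, 248.0280303955078), 81.78446197509766)
```

>>> arm_command:
  plan:
    - [-0.01, -0.013, -0.043, 0, 1]
    - [-0.01, -0.013, -0.043, 0, 1]
    - [-0.01, -0.013, -0.043, 0, 1]
    - [-0.01, -0.013, -0.043, 0, 1]
    - [-0.01, -0.013, -0.043, 0, 1]
    - [-0.01, -0.013, -0.043, 0.087, 1]
    - [0, 0, 0, 0, 1]
    - [0, 0, 0, 0, 1]
  squeeze: 40

```text
time_s: 2.45
eef_pos: [397.9, -328.5, 291.0]
ee_rot: [-0.096, -0.7, -0.096, 0.701]
force: [0.5, -0.9, -0.6]
grip_width: 0.998
```

Run:
```python
from h import *
np.set_printoptions(precision=3,suppress=True)
s=ctrl.sense();c=ctrl.capture('wrist');save(c,'w1')
print(s['eef_pos'],s['joints'],q2R(s['ee_rot']),s['grip_width'],s['time_s'])
for q in ['lid_knob']:
    for r in ctrl.place_of('wrist',q)[:3]: print(r, atz(c,r['uv'],145,s))
```

```text
[ 397.872 -328.538  291.022] [-0.917  0.257  1.417 -0.     1.469  0.382] [[-0.     0.268 -0.963]
 [ 0.    -0.963 -0.268]
 [-1.    -0.     0.   ]] 0.9981127199863534 2.45
{'uv': [263.2, 69.7], 'score': 0.62} [ 498.574 -309.595  145.   ]
```

View pics/w1.png

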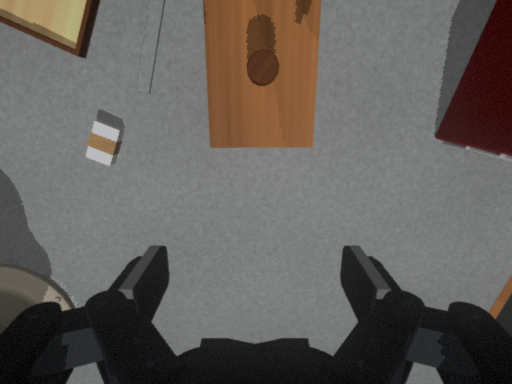

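Run:
```python
from h import *
np.set_printoptions(precision=1,suppress=True)
s=ctrl.sense();c=ctrl.capture('wrist')
for uv,z in [((263,67),162),((263.2,69.7),145),((211,147),117),((312,147),117)]:
    print(uv,atz(c,uv,z,s), q2R(s['ee_rot']).T@(atz(c,uv,z,s)-s['eef_pos']))
t=ctrl.capture('top');u=(335+247/4-.4,140+178/4-.4);print(atz(t,u,162))
```

```text
(263, 67) [ 498.6 -309.3  162. ] [ 128.9    8.1 -102.8]
(263.2, 69.7) [ 498.2 -310.1  145. ] [ 145.9    8.8 -102.2]
(211, 147) [ 412.3 -277.6  117. ] [174.  -45.4 -28. ]
(312, 147) [ 441.1 -381.6  117. ] [173.9  62.5 -28. ]
[ 499.4 -307.7  162. ]
```

>>> arm_command:
  plan:
    - [0, 0.004, -0.05, 0, 1]
    - [0, 0.0045, -0.053, 0, 1]
    - [0.05, 0, 0, 0, 1]
    - [0.05, 0, 0, 0, 1]
    - [0.04, 0, 0, 0, 1]
    - [0.025, 0, 0, 0, 1]
    - [0, 0, 0, 0, 1]
    - [0, 0, 0, 0, 1]
    - [0, 0, 0, 0, 1]

```text
time_s: 3.78
eef_pos: [500.0, -309.5, 127.7]
ee_rot: [0.096, 0.701, 0.095, -0.7]
force: [0.5, 0.7, -0.2]
grip_width: 1.001
```

Run:
```python
from h import *
c=ctrl.capture('wrist');save(c,'w2');d=ctrl.capture('scene');save(d,'s2')
cv2.imwrite('pics/c2.png',cv2.resize(np.hstack([c['color'],d['color'][40:,:]if 0 else d['color']])[:,:,::-1],(800,300)))
```

```text
(no output)
```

View pics/c2.png

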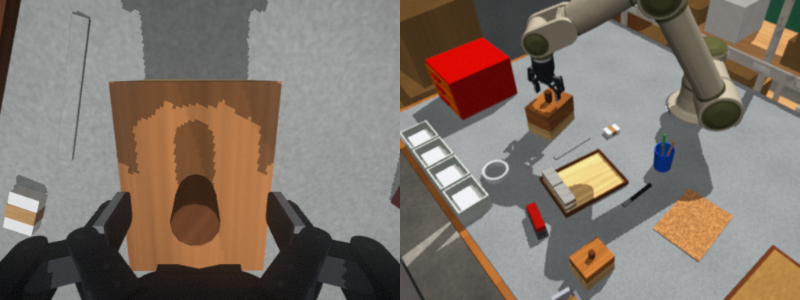

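>>> arm_command:
  plan:
    - [0, 0, 0, 0, 0.2]
    - [0, 0, 0, 0, 0.1]
    - [0, 0, 0, 0, 0]
    - [0, 0, 0, 0, 0]
    - [0, 0, 0, 0, 0]
    - [0, 0, 0, 0, 0]
    - [0, 0, 0, 0, 0]
    - [0, 0, 0, 0, 0]
  squeeze: 50

```text
time_s: 4.88
eef_pos: [499.7, -308.9, 126.3]
ee_rot: [-0.095, -0.701, -0.096, 0.701]
force: [-1.2, 1.4, 0.7]
grip_width: 0.311
```

>>> arm_command:
  plan:
    - [-0.01, 0, 0, 0, 0]
    - [-0.015, 0, 0, 0, 0]
    - [-0.015, 0, 0, 0, 0]
    - [-0.015, 0, 0, 0, 0]
    - [-0.015, 0, 0, 0, 0]
    - [-0.015, 0, 0, 0, 0]
    - [-0.015, 0, 0, 0, 0]
    - [-0.02, 0, 0, 0, 0]
    - [0, 0, 0, 0, 0]
    - [0, 0, 0, 0, 0]

```text
time_s: 6.12
eef_pos: [499.5, -308.8, 245.5]
ee_rot: [-0.095, -0.7, -0.096, 0.701]
force: [-0.4, -0.5, -3.0]
grip_width: 0.32
```

Run:
```python
from h import *
np.set_printoptions(precision=3,suppress=True)
print(ctrl.sense())
c=ctrl.capture('wrist');save(c,'w3');d=ctrl.capture('scene');save(d,'s3')
cv2.imwrite('pics/c3.png',cv2.resize(np.hstack([c['color'],d['color']])[:,:,::-1],(800,300)))
```

```text
{'time_s': 6.125, 'joints': array([-0.753,  0.444,  1.274, -0.   ,  1.425,  0.547]), 'dq': array([-0.001,  0.008,  0.006, -0.001,  0.002,  0.001]), 'tau': array([  0.041, -50.339, -28.299,   0.   ,   0.01 ,  -0.   ]), 'eef_pos': array([ 499.498, -308.81 ,  245.546]), 'ee_rot': array([-0.095, -0.7  , -0.096,  0.701]), 'force': array([-0.416, -0.505, -2.988]), 'wrist_torque': array([-0.016,  0.015, -0.051]), 'grip_width': 0.3196603591422275}
```

View pics/c3.png

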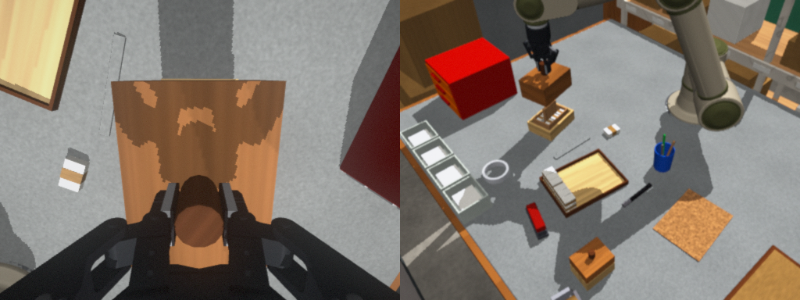

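>>> arm_command:
  plan:
    - [0, -0.02, -0.004, 0, 0]
    - [0, -0.035, -0.007, 0, 0]
    - [0, -0.045, -0.0087, 0, 0]
    - [0, -0.045, -0.0087, 0, 0]
    - [0, -0.045, -0.0087, 0, 0]
    - [0, -0.045, -0.0087, 0, 0]
    - [0, -0.045, -0.0087, 0, 0]
    - [0, -0.045, -0.0087, 0, 0]
    - [0, -0.045, -0.0087, 0, 0]
    - [0, -0.045, -0.0087, 0, 0]
    - [0, -0.045, -0.0087, 0, 0]
    - [0, -0.045, -0.0087, 0, 0]

```text
time_s: 7.72
eef_pos: [458.6, 205.3, 245.9]
ee_rot: [-0.095, -0.7, -0.095, 0.701]
force: [-0.1, 0.5, -2.4]
grip_width: 0.311
```

>>> arm_command:
  plan:
    - [0, -0.045, -0.0087, 0, 0]
    - [0, -0.045, -0.0087, 0, 0]
    - [0, -0.03, -0.006, 0, 0]
    - [0, -0.015, -0.003, 0, 0]
    - [0, 0, 0, 0.08, 0]
    - [0, 0, 0, 0.077, 0]
    - [0, 0, 0, 0, 0]
    - [0, 0, 0, 0, 0]

```text
time_s: 8.72
eef_pos: [448.5, 340.6, 246.2]
ee_rot: [-0.041, -0.706, -0.04, 0.706]
force: [0.1, -0.9, -2.7]
grip_width: 0.314
```

Run:
```python
from h import *
np.set_printoptions(precision=3,suppress=True)
s=ctrl.sense();print(s['eef_pos'],s['joints'],s['grip_width'],q2R(s['ee_rot']))
c=ctrl.capture('wrist');save(c,'w4');d=ctrl.capture('scene');save(d,'s4')
t=ctrl.capture('top')
for q in ['lid_knob','mat_center']:
  for n in ['scene','top','wrist']:
    for r in ctrl.place_of(n,q)[:1]: print(q,n,r)
cv2.imwrite('pics/c4.png',cv2.resize(np.hstack([c['color'],d['color']])[:,:,::-1],(800,300)))
```

```text
[448.517 340.591 246.205] [ 0.442  0.388  1.354 -0.     1.4    1.898] 0.3136043866452148 [[-0.     0.114 -0.993]
 [-0.    -0.993 -0.114]
 [-1.     0.     0.   ]]
lid_knob scene {'uv': [397.3, 209.7], 'score': 0.56}
lid_knob top {'uv': [62.2, 212.9], 'score': 0.68}
lid_knob wrist {'uv': [254.5, 270.7], 'score': 0.79}
mat_center scene {'uv': [373.9, 285.6], 'score': 0.79}
```

View pics/c4.png

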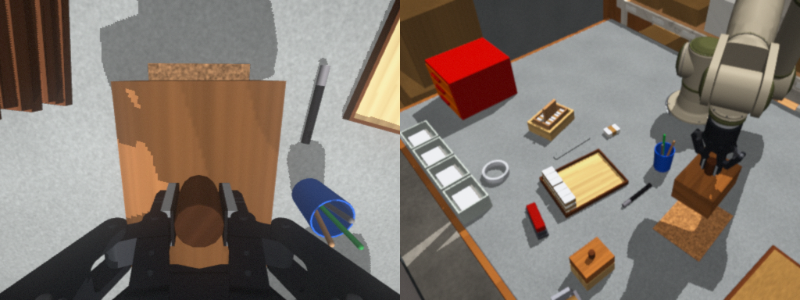

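>>> arm_command:
  plan:
    - [0.03, 0, 0, 0, 0]
    - [0.035, 0, 0, 0, 0]
    - [0.035, 0, 0, 0, 0]
    - [0.02, 0, 0, 0, 0]
    - [0.015, 0, 0, 0, 0]
    - [0.01, 0, 0, 0, 0]
    - [0.006, 0, 0, 0, 0]
    - [0.004, 0, 0, 0, 0]
    - [0.003, 0, 0, 0, 0]
    - [0, 0, 0, 0, 0]
    - [0, 0, 0, 0, 0]

```text
time_s: 10.55
eef_pos: [448.5, 341.0, 88.6]
ee_rot: [0.04, 0.706, 0.04, -0.706]
force: [-0.0, 0.0, -2.2]
grip_width: 0.312
```

Run:
```python
from h import *
d=ctrl.capture('scene')
cv2.imwrite('pics/c5.png',cv2.resize(d['color'][180:350,280:470,::-1],None,fx=4,fy=3.5))
```

```text
(no output)
```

View pics/c5.png

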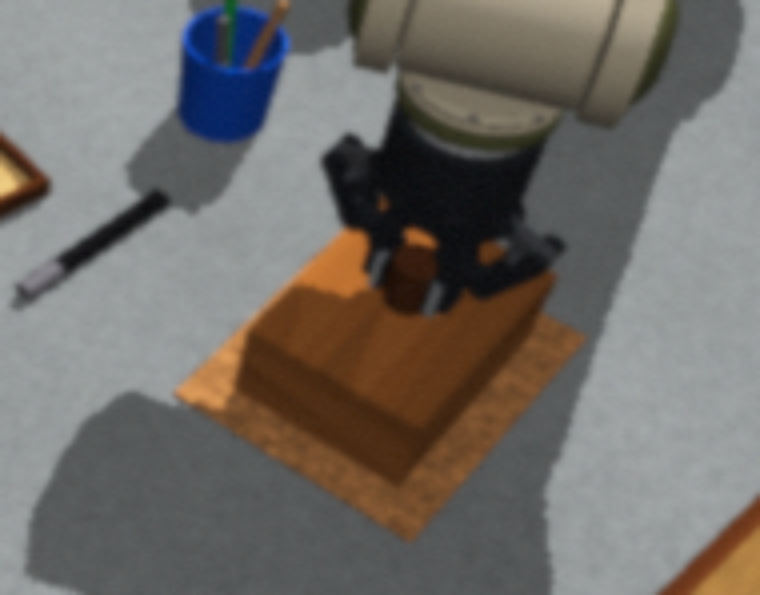

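Lid sits over the mat, still about 3 mm up. I'll lower in small steps.

>>> arm_command:
  plan:
    - [0.002, 0, 0, 0, 0]
    - [0.001, 0, 0, 0, 0]
    - [0, 0, 0, 0, 0]
    - [0, 0, 0, 0, 0]

```text
time_s: 11.1
eef_pos: [448.4, 341.0, 85.3]
ee_rot: [0.04, 0.706, 0.04, -0.706]
force: [0.1, 0.6, -2.5]
grip_width: 0.311
```

>>> arm_command:
  plan:
    - [0.001, 0, 0, 0, 0]
    - [0, 0, 0, 0, 0]
    - [0, 0, 0, 0, 0]

```text
time_s: 11.48
eef_pos: [448.4, 341.3, 85.1]
ee_rot: [0.04, 0.706, 0.04, -0.706]
force: [-3.5, 0.3, 5.3]
grip_width: 0.314
```

Force flipped to +5 N: contact. Release slowly and go up.

>>> arm_command:
  plan:
    - [0, 0, 0, 0, 0.4]
    - [0, 0, 0, 0, 0.6]
    - [0, 0, 0, 0, 0.8]
    - [0, 0, 0, 0, 1]
    - [0, 0, 0, 0, 1]
    - [0, 0, 0, 0, 1]
    - [0, 0, 0, 0, 1]
    - [0, 0, 0, 0, 1]

```text
time_s: 12.48
eef_pos: [448.4, 341.0, 84.3]
ee_rot: [0.04, 0.706, 0.04, -0.706]
force: [0.2, 0.2, 0.3]
grip_width: 1.0
```

>>> arm_command:
  plan:
    - [-0.01, 0, 0, 0, 1]
    - [-0.03, 0, 0, 0, 1]
    - [-0.04, 0, 0, 0, 1]
    - [-0.04, 0, 0, 0, 1]
    - [-0.04, 0, 0, 0, 1]
    - [0, 0, 0, 0, 1]
    - [0, 0, 0, 0, 1]

```text
time_s: 13.35
eef_pos: [448.1, 340.8, 244.0]
ee_rot: [-0.04, -0.706, -0.04, 0.706]
force: [0.9, 0.7, 0.5]
grip_width: 1.003
```

Run:
```python
from h import *
np.set_printoptions(precision=3,suppress=True)
s=ctrl.sense();print(s['eef_pos'],s['joints'],s['grip_width'],s['time_s'])
C={}
for n in ['wrist','scene','top']:
  C[n]=ctrl.capture(n)
for q,z in [('lid_knob',104),('mat_center',4),('insert_bar',88),('ptray_free',6)]:
  rs=[]
  for n in C:
    for r in ctrl.place_of(n,q)[:1]: print(q,n,r,atz(C[n],r['uv'],z,s));rs.append(ray(C[n],r['uv'],s))
  if len(rs)>1: print(tri(rs))
cv2.imwrite('pics/c6.png',cv2.resize(np.hstack([C['wrist']['color'],C['scene']['color']])[:,:,::-1],(800,300)))
save(C['top'],'t6')
```

```text
[448.089 340.845 243.973] [0.442 0.389 1.358 0.    1.395 1.899] 1.0026139625917156 13.35
lid_knob wrist {'uv': [253.0, 180.0], 'score': 0.59} [448.669 341.401 104.   ]
lid_knob scene {'uv': [383.8, 255.9], 'score': 0.78} [439.901 337.601 104.   ]
lid_knob top {'uv': [100.4, 213.2], 'score': 0.97} [449.241 345.37  104.   ]
(array([449.857, 341.237, 115.483]), [1.8643068503455047, 1.4499369067798653, 0.943083068159813])
mat_center top {'uv': [99.0, 214.1], 'score': 0.29} [446.351 392.279   4.   ]
insert_bar scene {'uv': [189.4, 137.7], 'score': 0.56} [ 506.836 -308.271   88.   ]
insert_bar top {'uv': [384.8, 187.7], 'score': 0.9} [ 495.943 -310.329   88.   ]
(array([ 498.619, -316.64 ,   77.318]), [3.0521963514238397, 3.0521963514238037])
ptray_free scene {'uv': [242.5, 225.9], 'score': 0.58} [566.955  -3.615   6.   ]
ptray_free top {'uv': [251.6, 164.6], 'score': 0.77} [566.036  -1.252   6.   ]
(array([566.736,  -2.052,   7.094]), [1.1473666666456193, 1.1473666666457831])
```

View pics/c6.png

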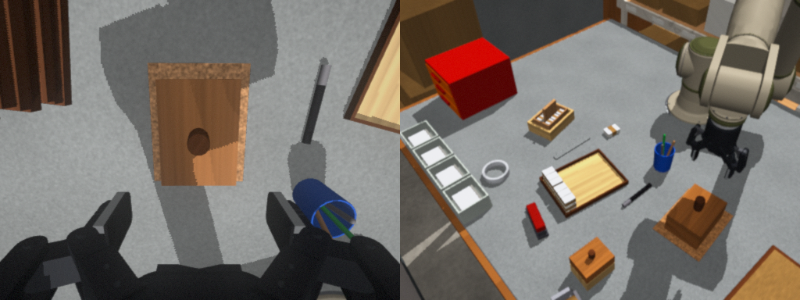

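View pics/t6.png

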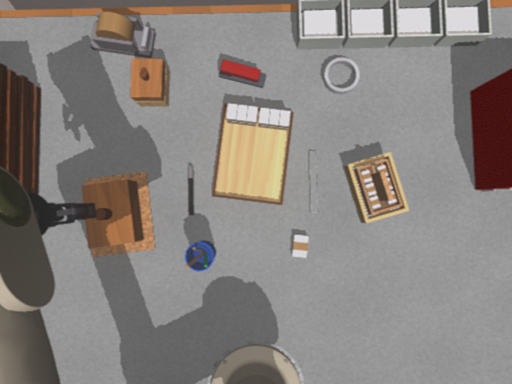

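>>> arm_command:
  plan:
    - [-0.01, 0.02, 0, 0, 1]
    - [-0.01, 0.035, 0.002, 0, 1]
    - [-0.01, 0.045, 0.002, 0, 1]
    - [-0.01, 0.045, 0.002, 0, 1]
    - [-0.01, 0.045, 0.002, 0, 1]
    - [-0.006, 0.045, 0.002, 0, 1]
    - [0, 0.045, 0.002, 0, 1]
    - [0, 0.04, 0.002, 0, 1]
    - [0, 0.02, 0.002, -0.08, 1]
    - [0, 0, 0, -0.077, 1]
    - [0, 0, 0, 0, 1]
    - [0, 0, 0, 0, 1]

```text
time_s: 15.6
eef_pos: [470.9, 1.2, 300.6]
ee_rot: [0.095, 0.701, 0.095, -0.701]
force: [-0.5, 0.2, -0.3]
grip_width: 1.003
```

Run:
```python
from h import *
np.set_printoptions(precision=3,suppress=True)
s=ctrl.sense();print(s['eef_pos'],s['joints'],s['grip_width'],s['time_s'])
C={n:ctrl.capture(n) for n in ['wrist','top','scene']}
save(C['wrist'],'w7')
t=C['top']['color'][:,:,::-1]
cv2.imwrite('pics/z7.png',np.hstack([cv2.resize(t[135:235,335:435],(400,400),interpolation=cv2.INTER_CUBIC),cv2.resize(C['scene']['color'][105:205,150:250,::-1],(400,400),interpolation=cv2.INTER_CUBIC)]))
for q,z in [('insert_bar',88),('ptray_free',6)]:
  for n in C:
    for r in ctrl.place_of(n,q)[:1]: print(q,n,r,atz(C[n],r['uv'],z,s))
```

```text
[470.911   1.186 300.646] [-0.247  0.148  1.525 -0.     1.468  1.054] 1.0026839034849542 15.6
insert_bar wrist {'uv': [493.5, 205.8], 'score': 0.88} [ 501.556 -308.179   88.   ]
insert_bar top {'uv': [386.3, 187.9], 'score': 0.8} [ 495.411 -313.791   88.   ]
insert_bar scene {'uv': [190.2, 138.5], 'score': 0.83} [ 507.263 -303.717   88.   ]
ptray_free wrist {'uv': [271.9, 89.4], 'score': 0.96} [564.603   0.448   6.   ]
ptray_free scene {'uv': [243.1, 228.4], 'score': 0.65} [571.308   3.897   6.   ]
```

View pics/w7.png

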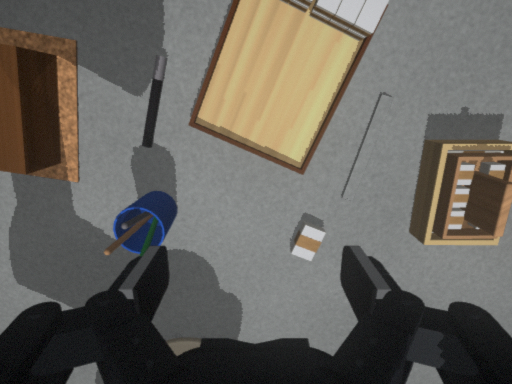

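View pics/z7.png

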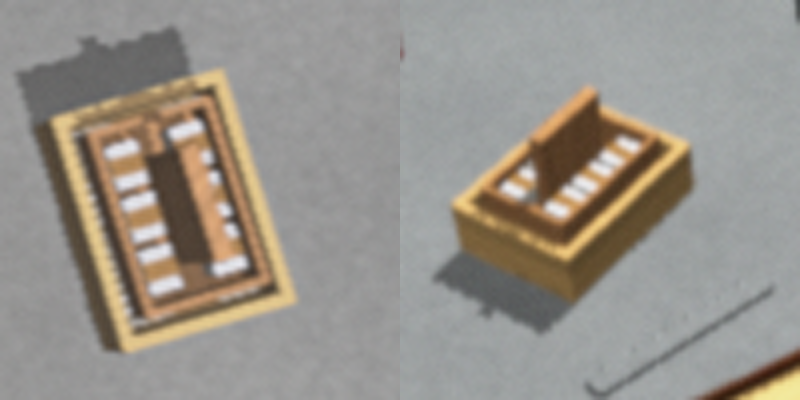

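Run:
```python
from h import *
np.set_printoptions(precision=1,suppress=True)
s=ctrl.sense();c=ctrl.capture('wrist')
a=atz(c,(190.5,122.5),18,s);b=atz(c,(303,171.5),18,s);r=atz(c,(374,37),18,s)
print(a,b,r,np.linalg.norm(a-b))
d=b-a;print(np.degrees(np.arctan2(d[1],d[0])))
e=r-b;print(np.degrees(np.arctan2(e[1],e[0])))
n=np.array([-d[1],d[0],0]);n/=np.linalg.norm(n)
print((a+b)/2+92*n)
```

```text
[491.6  98.7  18. ] [466.9 -75.2  18. ] [ 660.8 -107.4   18. ] 175.56361435372466
-98.06869974710575
-9.451403627764648
[570.4  -1.2  18. ]
```

>>> arm_command:
  plan:
    - [0, 0.02, 0.01, 0, 1]
    - [0, 0.036, 0.018, 0, 1]
    - [0, 0.04, 0.02, 0, 1]
    - [0, 0.04, 0.02, 0, 1]
    - [0, 0.04, 0.02, 0, 1]
    - [0, 0.04, 0.02, 0, 1]
    - [0, 0.04, 0.02, 0, 1]
    - [0, 0.03, 0.014, 0, 1]
    - [0, 0.015, 0.01, 0, 1]
    - [0, 0, 0, 0, 1]
    - [0, 0, 0, 0, 1]

```text
time_s: 17.48
eef_pos: [405.5, -328.3, 300.4]
ee_rot: [0.096, 0.701, 0.096, -0.7]
force: [0.2, 1.2, -0.1]
grip_width: 1.004
```

Run:
```python
from h import *
np.set_printoptions(precision=3,suppress=True)
s=ctrl.sense();print(s['eef_pos'],s['joints'],s['grip_width'],s['time_s'])
c=ctrl.capture('wrist');save(c,'w8')
for r in ctrl.place_of('wrist','insert_bar')[:1]: print(r,atz(c,r['uv'],88,s))
```

```text
[ 405.492 -328.337  300.445] [-0.906  0.266  1.381  0.     1.495  0.393] 1.003710014805035 17.475
{'uv': [258.2, 80.5], 'score': 0.85} [ 500.254 -307.355   88.   ]
```

View pics/w8.png

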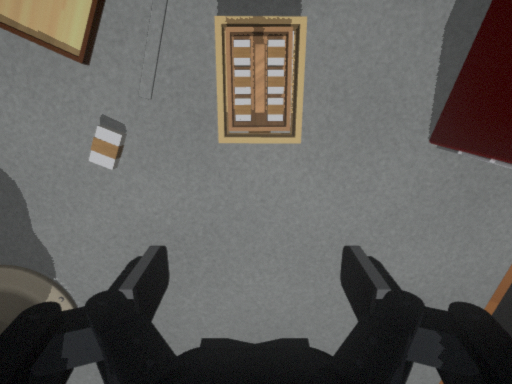

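Run:
```python
from h import *
np.set_printoptions(precision=1,suppress=True)
s=ctrl.sense();c=ctrl.capture('wrist')
cv2.imwrite('pics/z8.png',cv2.resize(c['color'][0:155,195:330,::-1],None,fx=4,fy=3.8,interpolation=cv2.INTER_CUBIC))
for uv,z in [((260,28),105),((260,112),105),((254,112),105),((266,112),105),((258.2,80.5),88),((219,143),45),((301,143),45)]:
    print(uv,atz(c,uv,z,s), q2R(s['ee_rot']).T@(atz(c,uv,z,s)-s['eef_pos']))
```

```text
(260, 28) [ 548.1 -295.5  105. ] [ 195.6    6.6 -146.1]
(260, 112) [ 468.5 -318.3  105. ] [195.6   7.1 -63.3]
(254, 112) [ 466.7 -311.9  105. ] [195.6   0.5 -63.3]
(266, 112) [ 470.3 -324.6  105. ] [195.6  13.8 -63.3]
(258.2, 80.5) [ 500.3 -307.4   88. ] [212.6   5.2 -96.9]
(219, 143) [ 413.3 -278.2   45. ] [255.6 -46.3 -20.9]
(301, 143) [ 442.9 -383.9   45. ] [255.6  63.5 -21. ]
```

View pics/z8.png

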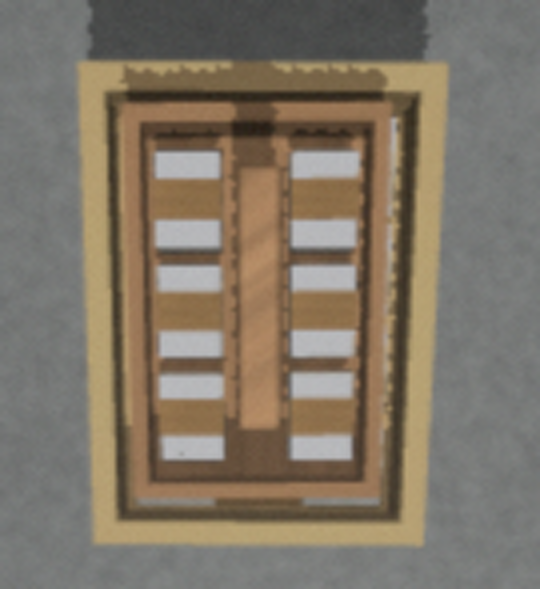

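>>> arm_command:
  plan:
    - [0, 0.003, -0.045, 0, 0.8]
    - [0, 0.004, -0.052, 0, 0.7]
    - [0.05, 0, 0, 0, 0.7]
    - [0.05, 0, 0, 0, 0.7]
    - [0.05, 0, 0, 0, 0.7]
    - [0.035, 0, 0, 0, 0.7]
    - [0.025, 0, 0, 0, 0.7]
    - [0.015, 0, 0, 0, 0.7]
    - [0, 0, 0, 0, 0.7]
    - [0, 0, 0, 0, 0.7]

```text
time_s: 18.88
eef_pos: [501.0, -310.4, 76.5]
ee_rot: [0.096, 0.701, 0.095, -0.7]
force: [-0.1, 0.3, 0.3]
grip_width: 0.7
```

Run:
```python
from h import *
c=ctrl.capture('wrist');d=ctrl.capture('scene')
cv2.imwrite('pics/c9.png',np.hstack([cv2.resize(c['color'][:,:,::-1],(400,300)),cv2.resize(d['color'][60:210,110:310,::-1],(400,300))]))
```

```text
(no output)
```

View pics/c9.png

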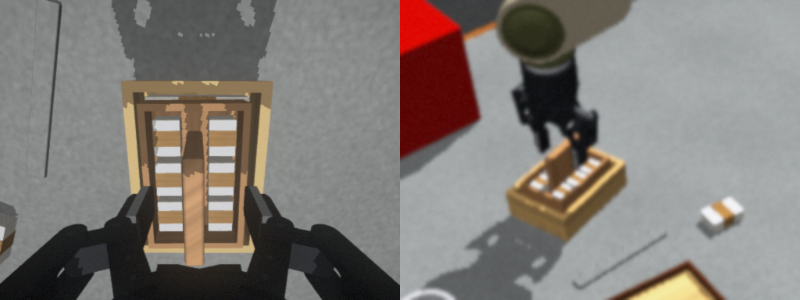

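>>> arm_command:
  plan:
    - [0.004, -0.003, 0, 0, 0.7]
    - [0, 0, 0, 0, 0.4]
    - [0, 0, 0, 0, 0.25]
    - [0, 0, 0, 0, 0.15]
    - [0, 0, 0, 0, 0]
    - [0, 0, 0, 0, 0]
    - [0, 0, 0, 0, 0]
    - [0, 0, 0, 0, 0]
    - [0, 0, 0, 0, 0]
  squeeze: 50

```text
time_s: 20.1
eef_pos: [499.8, -307.4, 71.5]
ee_rot: [0.096, 0.701, 0.095, -0.701]
force: [1.6, -1.4, 1.9]
grip_width: 0.132
```

>>> arm_command:
  plan:
    - [-0.005, 0, 0, 0, 0]
    - [-0.01, 0, 0, 0, 0]
    - [-0.01, 0, 0, 0, 0]
    - [-0.015, 0, 0, 0, 0]
    - [-0.02, 0, 0, 0, 0]
    - [-0.02, 0, 0, 0, 0]
    - [-0.02, 0, 0, 0, 0]
    - [-0.02, 0, 0, 0, 0]
    - [0, 0, 0, 0, 0]
    - [0, 0, 0, 0, 0]

```text
time_s: 21.35
eef_pos: [499.4, -307.0, 190.7]
ee_rot: [-0.095, -0.7, -0.096, 0.701]
force: [0.4, -0.4, -3.7]
grip_width: 0.133
```

Run:
```python
from h import *
print(ctrl.sense()['joints'],ctrl.sense()['wrist_torque'])
c=ctrl.capture('wrist');d=ctrl.capture('scene')
cv2.imwrite('pics/c10.png',np.hstack([cv2.resize(c['color'][:,:,::-1],(400,300)),cv2.resize(d['color'][60:210,110:310,::-1],(400,300))]))
```

```text
[-7.50862544e-01  4.79735328e-01  1.36396443e+00  1.02938490e-05
  1.29908589e+00  5.49087538e-01] [-0.02250935 -0.02438206  0.04375094]
```

View pics/c10.png

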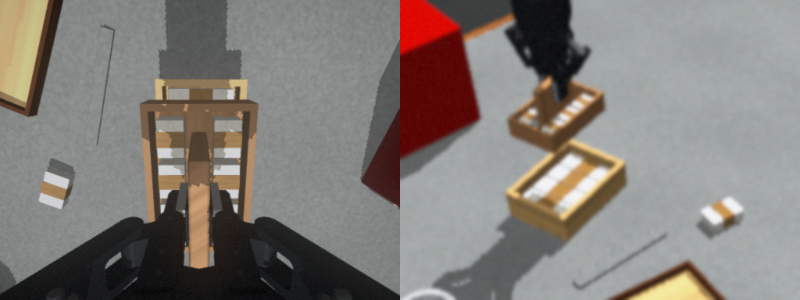

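>>> arm_command:
  plan:
    - [0, -0.02, -0.0106, 0, 0]
    - [0, -0.035, -0.0186, 0, 0]
    - [0, -0.04, -0.0212, 0, 0]
    - [0, -0.04, -0.0212, 0, 0]
    - [0, -0.04, -0.0212, 0, 0]
    - [0, -0.04, -0.0212, 0, 0]
    - [0, -0.035, -0.0186, 0, 0]
    - [0, -0.02, -0.0106, 0, 0]
    - [0, -0.0075, -0.0041, 0.14, 0]
    - [0, 0, 0, 0.14, 0]
    - [0, 0, 0, 0.135, 0]
    - [0, 0, 0, 0, 0]

```text
time_s: 22.95
eef_pos: [567.0, 0.5, 191.0]
ee_rot: [0.05, -0.705, 0.05, 0.706]
force: [0.7, 0.2, -3.5]
grip_width: 0.136
```

>>> arm_command:
  plan:
    - [0.02, 0, 0, 0, 0]
    - [0.025, 0, 0, 0, 0]
    - [0.02, 0, 0, 0, 0]
    - [0.01, 0, 0, 0, 0]
    - [0, 0, 0, 0, 0]
    - [0, 0, 0, 0, 0]

```text
time_s: 23.7
eef_pos: [567.8, -0.4, 117.1]
ee_rot: [-0.051, 0.706, -0.051, -0.705]
force: [-0.2, 0.3, -4.3]
grip_width: 0.135
```

Run:
```python
from h import *
np.set_printoptions(precision=2,suppress=True)
s=ctrl.sense();print(s['joints'],s['eef_pos'],q2R(s['ee_rot']))
c=ctrl.capture('wrist');d=ctrl.capture('scene');t=ctrl.capture('top')
C=dict(wrist=c,scene=d,top=t);save(c,'w11')
cv2.imwrite('pics/c11.png',np.hstack([cv2.resize(t['color'][80:230,180:330,::-1],(400,400)),cv2.resize(d['color'][140:300,160:320,::-1],(400,400))]))
for q,z in [('insert_bar',s['eef_pos'][2]+17),('ptray_free',6)]:
  for n in C:
    for r in ctrl.place_of(n,q)[:1]: print(q,n,r,atz(C[n],r['uv'],z,s))
```

```text
[-0.21  0.51  1.51  0.    1.11  1.51] [567.8   -0.41 117.14] [[ 0.   -0.14 -0.99]
 [-0.   -0.99  0.14]
 [-1.    0.   -0.  ]]
insert_bar wrist {'uv': [254.7, 263.1], 'score': 0.95} [569.03  -1.3  134.14]
insert_bar scene {'uv': [242.9, 189.6], 'score': 0.85} [556.06  -7.71 134.14]
insert_bar top {'uv': [252.9, 158.0], 'score': 0.48} [564.9   -4.97 134.14]
ptray_free scene {'uv': [242.3, 227.5], 'score': 0.79} [570.89   0.16   6.  ]
ptray_free top {'uv': [251.2, 155.5], 'score': 0.19} [589.61  -0.66   6.  ]
```

View pics/c11.png

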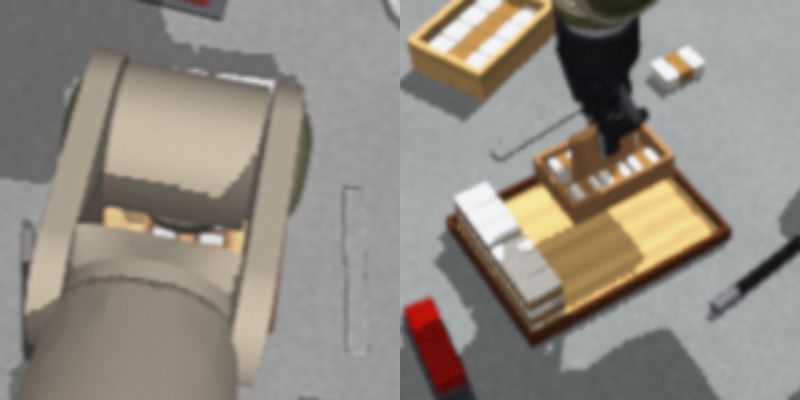

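View pics/w11.png

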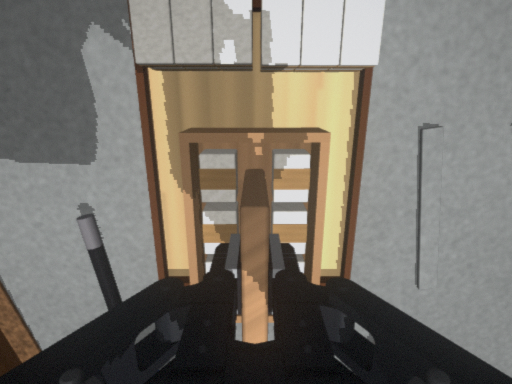

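>>> arm_command:
  plan:
    - [0.015, 0, 0, 0, 0]
    - [0.02, 0, 0, 0, 0]
    - [0.012, 0, 0, 0, 0]
    - [0.008, 0, 0, 0, 0]
    - [0.005, 0, 0, 0, 0]
    - [0.003, 0, 0, 0, 0]
    - [0.002, 0, 0, 0, 0]
    - [0, 0, 0, 0, 0]
    - [0, 0, 0, 0, 0]

```text
time_s: 25.28
eef_pos: [567.5, -0.5, 51.5]
ee_rot: [-0.051, 0.705, -0.051, -0.705]
force: [-0.6, 0.7, -2.9]
grip_width: 0.131
```

>>> arm_command:
  plan:
    - [0.002, 0, 0, 0, 0]
    - [0, 0, 0, 0, 0]
    - [0, 0, 0, 0, 0]

```text
time_s: 25.65
eef_pos: [567.4, -0.4, 49.3]
ee_rot: [0.051, -0.705, 0.051, 0.705]
force: [-0.8, -0.1, -3.8]
grip_width: 0.132
```

>>> arm_command:
  plan:
    - [0.001, 0, 0, 0, 0]
    - [0, 0, 0, 0, 0]
    - [0, 0, 0, 0, 0]

```text
time_s: 26.02
eef_pos: [567.4, -0.4, 48.3]
ee_rot: [0.051, -0.705, 0.051, 0.705]
force: [-0.7, -0.0, -4.1]
grip_width: 0.133
```

>>> arm_command:
  plan:
    - [0.001, 0, 0, 0, 0]
    - [0, 0, 0, 0, 0]
    - [0, 0, 0, 0, 0]

```text
time_s: 26.4
eef_pos: [567.4, -0.5, 47.5]
ee_rot: [-0.051, 0.705, -0.051, -0.705]
force: [-1.4, -0.4, -0.9]
grip_width: 0.131
```

>>> arm_command:
  plan:
    - [0.0005, 0, 0, 0, 0]
    - [0, 0, 0, 0, 0.2]
    - [0, 0, 0, 0, 0.3]
    - [0, 0, 0, 0, 0.45]
    - [0, 0, 0, 0, 0.6]
    - [0, 0, 0, 0, 0.6]
    - [0, 0, 0, 0, 0.6]

```text
time_s: 27.28
eef_pos: [567.4, -0.4, 46.8]
ee_rot: [-0.051, 0.705, -0.051, -0.705]
force: [-0.1, -0.4, -0.3]
grip_width: 0.596
```

>>> arm_command:
  plan:
    - [-0.01, 0, 0, 0, 0.6]
    - [-0.03, 0, 0, 0, 0.6]
    - [-0.04, 0, 0, 0, 0.6]
    - [-0.04, 0, 0, 0, 0.6]
    - [-0.04, 0, 0, 0, 0.6]
    - [-0.03, 0, 0, 0, 0.6]
    - [0, 0, 0.04, 0, 0.6]
    - [0, 0, 0.04, 0, 0.6]
    - [0, 0, 0.02, 0, 0.6]
    - [0, 0, 0, 0, 0.6]
    - [0, 0, 0, 0, 0.6]

```text
time_s: 28.65
eef_pos: [469.1, 13.7, 237.2]
ee_rot: [-0.051, 0.706, -0.051, -0.705]
force: [-0.1, 0.2, -0.6]
grip_width: 0.598
```

Run:
```python
from h import *
np.set_printoptions(precision=2,suppress=True)
s=ctrl.sense();print(s['dq'],s['eef_pos'],s['force'])
c=ctrl.capture('wrist');d=ctrl.capture('scene');t=ctrl.capture('top')
C=dict(wrist=c,scene=d,top=t);save(c,'w12');save(d,'s12');save(t,'t12')
for q,z in [('insert_bar',64),('ptray_free',6),('lid_knob',104),('mat_center',4)]:
  for n in C:
    for r in ctrl.place_of(n,q)[:1]: print(q,n,r,atz(C[n],r['uv'],z,s))
```

```text
[-0.    0.01 -0.    0.   -0.   -0.  ] [469.09  13.74 237.22] [-0.05  0.19 -0.59]
insert_bar wrist {'uv': [253.8, 75.7], 'score': 0.96} [567.58  -0.79  64.  ]
insert_bar scene {'uv': [241.8, 215.1], 'score': 0.81} [574.59   5.78  64.  ]
insert_bar top {'uv': [250.5, 160.2], 'score': 0.68} [569.61   0.94  64.  ]
ptray_free scene {'uv': [241.0, 226.9], 'score': 0.86} [572.1   -3.71   6.  ]
lid_knob scene {'uv': [384.9, 259.4], 'score': 0.94} [445.72 345.05 104.  ]
lid_knob top {'uv': [100.7, 213.0], 'score': 0.97} [449.68 344.69 104.  ]
```

View pics/w12.png

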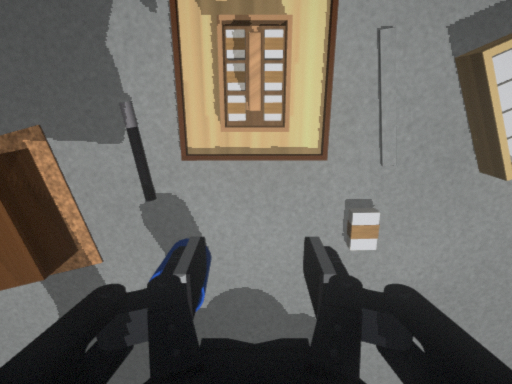

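View pics/s12.png

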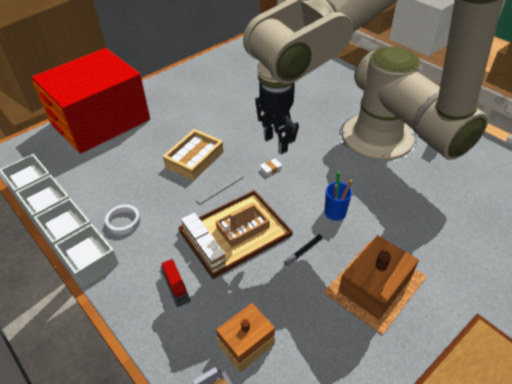

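Inner tray stands flat and centred (bar about (254,70) in the wrist picture). The lid is upright on the mat (knob at (385,259) in the scene picture), and the arm is clear of everything.

```bash
python3 -c "
from rig import ctrl
print(ctrl.finish_job())"
```

```text
the job is handed in; nothing more can be done
None
```

I took the larger case apart in the order you asked and handed the job in at about 29 s. The lid came off by its knob and went onto the cork mat. The inner tray then came out by its bar and went onto the free part of the packing tray. I lowered both until the force reading changed, then let go. No verdict is reported, so the checks below are my own.

**Lid:** the last pictures show it flat and upright. The knob measured at about (446–450, 345) mm and the mat centre at about (447, 341) mm, so it is within about 5 mm.

**Inner tray:** it stands flat inside the rim. The bar measured at about (568–575, −1 to 6) mm and the target point at about (567–572, −4 to 0) mm, so it is within about 10 mm.

**Disagreements:**
- The camera estimates of single points differ by up to about 10 mm, still well inside the 35 and 40 mm limits.
- After the lid went down, the top camera put the mat centre about 50 mm off with a low score (0.29). The lid covered most of the mat by then, so I ignored it.
- A similarly low-scored top-camera reading (0.19) put the packing-tray point about 20 mm off while the arm hid it. I ignored that too.

The gripper was clear of everything and the arm was at rest when I handed in.

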